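# Set a candle lamp's head on its bar and lock it

## Task

The head of the candle-warming lamp has slipped round on its bar: turn it about the bar until its thumbscrew points squarely at the flat along the top of the bar, tighten the thumbscrew clockwise until it is fully home and firmly tight on the flat, and let go; stop turning as soon as it is tight, so that the lamp is not wrenched round on its rubber mount. Leave the candle under the lamp and the other goods where they stand.

Things in the scene. Friction and masses are not known exactly. Their poses are not given: they have to be found in the camera images.
- bar_flat (a point): Middle of the flat machined along the whole top of the lamp's horizontal steel bar (20 mm diameter, axis 215 mm above the counter). The flat is 12 mm wide, 2 mm deep (8 mm from the bar's axis) and shows on both sides of the collar. z axis: the flat's outward normal, straight up; y axis: along the bar towards the black post 115 mm away; the bar's free end is 66 mm the other way.
- collar (a point): Centre of the lamp head's dark steel shaft collar, on the bar's axis (36 mm diameter, 26 mm long). z axis: from the bar's axis out along the thumbscrew; y: along the bar towards the post. At the start z leans 0.4 to 0.7 rad from the flat's normal, to the robot's side of the bar. The collar can also slip up to 4 mm each way along the bar between two clips (about 2 N).
- screw_head (a point): Centre of the thumbscrew's square brass head, 16 x 16 mm (x and y axes square to its sides, grip across either) and 22 mm high (z axis, outward along the screw). At the start 46 to 48 mm from the bar's axis; it moves nearer by 0.8 mm per rad as the screw is turned in, clockwise as seen from outside. It turns against about 0.06 N m. The boss on the collar ends 26 mm below the head's centre (shoulder 3 mm thick just above it).
- thumbscrew: The whole thumbscrew; axes as screw_head, origin near the bar's axis. Depending on the start its 6 mm tip meets the flat after 2.8 to 5.2 rad clockwise; about 0.8 rad later its 16 mm shoulder seats on the collar's boss: fully tight, it stops dead and further turning only twists the springy stand, 2.5 N m per rad. Off the flat the tip lands on the round of the bar and the shoulder stays off. It stays tight when let go.
- head: The lamp head: collar, and a black dome shade (88 mm diameter, 36 to 87 mm from the bar's axis) on the side opposite the thumbscrew; origin and axes as collar. Collar, shade and screw turn together about the bar against about 0.12 N m and stay where left; a stop lies 0.5 rad beyond the flat and another at 1.05 rad of lean.
- stand: The lamp's stand: wooden base 12 mm thick, top 18 mm above the counter (130 mm across the bar; from 65 mm on the free side to 135 mm on the post side), black post 18 mm thick, steel bar. Origin on the counter below the middle of bar_flat; y along the bar towards the post, z up. Its rubber mount, fixed to the counter, gives about the vertical through its origin, 2.5 N m per rad, and springs back.
- post_top (a point): Top of the black post, where the bar enters it: on the bar's axis, 115 mm from the vertical axis about which the stand gives. It must not be swung round far.
- candle: Open amber glass jar candle, 72 mm diameter, 80 mm high, on the wooden base below the lamp head; origin at the centre of its underside. To be left alone.
- jar_lid: Brass jar lid, 74 mm diameter, 14 mm high, on the counter beside the lamp's free end; origin at the centre of its underside. A bystander, to be left alone.
- tin: Small round tin, 52 mm diameter, 36 mm high, beside the lamp's free end; origin at the centre of its underside. A bystander, to be left alone.
- room_spray: Amber bottle, 60 mm diameter, 150 mm high; origin at the centre of its underside. A bystander, to be left alone.
- candle_box: White carton 80 x 80 x 100 mm; origin at the centre of its underside. A bystander, to be left alone.
- green_jar: Green jar with brass lid, 72 mm diameter, 85 mm high; origin at the centre of its underside. A bystander, to be left alone.
- kraft_box: Brown carton 110 x 90 x 50 mm; origin at the centre of its underside. A bystander, to be left alone.
- amber_jar: Amber jar with brass lid, 72 mm diameter, 85 mm high; origin at the centre of its underside. A bystander, to be left alone.

How it is judged:
On the way:
1. the head is turned until its thumbscrew faces the flat (within 0.12 rad) (angle between the z axis of collar and the z axis of bar_flat, either way round below 0.12 rad), for 0.2 s.
At the end, for the whole second after the job is handed in: The thumbscrew points at the flat within 0.12 rad (7 degrees), it is screwed home: its origin at least 2.2 mm past the collar's centre (towards the shade) and its tip pressing on the flat of the bar with more than 4 N, the head is at rest (under 0.1 rad/s) and let go (angle between the z axis of collar and the z axis of bar_flat, either way round below 0.12 rad and z of thumbscrew in the frame of collar below -0.0022 m and contact force between thumbscrew and stand above 4 N and angular speed of head below 0.1 rad/s); the robot touches nothing.
It fails at once if the candle is shifted by more than 15 mm or tipped (distance of candle from where it was at the start of the episode above 0.015 m or angle between candle's own z axis and vertical above 0.2 rad).
It fails at once if the lamp is wrenched round on its rubber mount (post top moved by more than 36 mm, 18 degrees, 0.8 N m) (distance of post_top from where it was at the start of the episode above 0.036 m).
It fails at once if one of the other goods (lid, tin, bottle, boxes, jars) is shifted by more than 20 mm (distance of any of jar_lid, tin, room_spray, candle_box, green_jar, kraft_box, amber_jar from where it was at the start of the episode above 0.02 m).
It also fails if it takes over 72 s, if anything falls off the work surface, if the arm or the gripper's body presses on something with over 40 N, if the wrist force passes 120 N, or if a joint passes its speed limit or range.

## Robot

A 6-joint arm with a two-finger parallel gripper is mounted at the origin on the work surface. World frame = base frame: x ahead of the robot, y to its left, z up, the work surface at z = 0. Lengths are in m, angles in rad, forces in N, time in s.
With the tool pointing down it reaches from about 0.375 to 0.925 m from the base axis. Payload 5.7 kg.
Tool frame: the origin (TCP) lies midway between the tips of the shut fingers; the grasp point (between the pads) lies 19 mm behind it; z points along the fingers, y is the line along which they close (so a half turn about z gives the same grasp; the last joint's range is limited). The gripper opens to 85 mm and grips with 20 to 120 N. Pads are 22 mm wide; open, the fingers measure 114 mm over their backs; the gripper's body (76 mm by 85 mm) begins 54 mm behind the grasp point. The pads swing forward as they close: fully open they stand 13 mm farther back than shut.
Start: joints at [-1.284, 0.359, 1.51, -0, 1.272, -0.115], TCP at [0.235, -0.552, 0.21] pointing down, gripper open.
Joint ranges: [-2.97, 2.97], [-1.01, 2.36], [0.21, 2.38], [-0.96, 4.11], [0.2, 2.71], [-2.98, 2.98]. Speed limits (rad/s): [2.39, 2.39, 3.14, 3.14, 3.14, 3.14].

## Interface

Orientations are given as a 3x3 rotation matrix whose columns are the frame's x, y, z axes.
In Python, from bench import telemetry, vision, order gives the robot as it stands.
- The arm moves only by the tool step_arm, never from a script. Its argument "plan" is a list of rows, each a list of 3 entries, a list of its own where there are three numbers: the turn, a rotation vector about the tool's x, y, z as a fraction of full scale, then the shift along the tool's x, y, z as a fraction of full scale, then the opening, from -1 (shut) to 1 (fully open). In form: [[[rx, ry, rz], [dx, dy, dz], grip], ...]. A call has 1 to 5 rows; each row is the pose to reach, as a shift and turn from the pose commanded when the call began, along the tool's axes at that moment, turning the shorter way round; what a row does not reach only later rows make up. Full scale, the value 1, is 1 m for a shift and 360 degrees for a turn. A row lasts 1/8 s, in which the tool goes at most 62.5 mm and 10.7 degrees, less where a joint would pass 70% of its speed; a pose out of reach is approached as far as the arm can. A call with a number of a shift or a turn outside -1 to 1 is refused whole. A call with a gripper value outside its range is refused whole. The fingers move at their own pace and stop on an object; "newtons" is the grip in N (left out, the last holds). Time passes only in rows, so rows that repeat a pose let the fingers close. It gives the time, the measured TCP pose, the force, the opening and the grip force at its end, in the units of the state.
- telemetry.sense(): the state, without advancing time (a new reading comes with each control period).
- vision.capture(name): name is "side" or "top" or "wrist"; returns the picture (384x512x3 uint8, red, green, blue); there is no depth.
- vision.camera_model(name): a dict with "mtx" (3x3 intrinsics, pixels), "view" (4x4, takes a point from world to camera coordinates); the wrist camera has in their place "mount" (4x4, takes a point from camera to tool coordinates, whose origin is the TCP and whose axes are the flange's). Camera axes: x right, y down, z forward; pixel columns grow to the right and rows downward; lengths in m; the calibration is good to about 2 mm. The wrist camera is an equidistant fisheye: a pixel r from the principal point sees the ray r / f radians off the axis. A picture is of the moment at which its call begins: read the wrist's pose just before it. camera_model takes no time and is no camera call.
- order.job_done(): hands the job in; it is judged then, once.
The state is a dict: "time_s": time; "joint_positions": joint angles; "qvel": joint speeds; "joint_torque": joint torques, N m; "tcp_pos": TCP position; "orientation": TCP orientation; "force": force on the tool from outside, world axes, zero at the start; "wrist_torque": the same for the moment, N m; "gripper_width": finger opening in m; "grasp_force": force on a finger pad.
Only numpy, scipy, OpenCV 4.12 (cv2) and the standard library are available. Lean on these libraries where they do the work, as an engineer would, in place of code of your own. Each camera call takes 0.05 s, during which the arm holds its last target. There are 200 camera calls.

## Working session

There is one attempt and no reset: what is moved stays moved. The work goes in short steps, Python scripts to look and compute and a tool call to move; the robot and the scene stay as the last step left them, time stands still between calls to the robot, and variables do not carry over. Pictures are saved under pics/ and viewed, at most 11 in all, crops included, and the job is handed in when it is done.

Besides the shell and the picture viewer there is one more tool, called after "Request:" as name([rows], argument=value, ...), one row to a line, values as JSON. step_arm: Moves the arm, as the interface text tells. Its arguments: {"type":"object","properties":{"plan":{"type":"array"},"newtons":{"type":"number"}},"required":["plan"]}

```bash
mkdir -p pics
python3 - <<'E'
from bench import telemetry, vision
import cv2, numpy as np
print(telemetry.sense())
for n in ("side","top"):
    im=vision.capture(n); cv2.imwrite(f"pics/{n}0.png",im[:,:,::-1]); np.save(f"pics/{n}0.npy",im)
    print(n,vision.camera_model(n))
print(vision.camera_model("wrist"))
a=cv2.imread("pics/side0.png");b=cv2.imread("pics/top0.png")
E
```

```text
{'time_s': 0.0, 'joint_positions': array([-1.28408262e+00,  3.59499658e-01,  1.51143345e+00,  3.51387009e-05,
        1.27251342e+00, -1.15125956e-01]), 'qvel': array([-0.00068632, -0.00105756,  0.00070842,  0.00078824, -0.00026361,
        0.00072458]), 'joint_torque': array([ 1.65765243e-03, -5.27612114e+01, -2.78619576e+01, -2.25838403e-04,
        1.33127498e-02,  3.31573540e-05]), 'tcp_pos': array([ 0.23445285, -0.55151345,  0.20965643]), 'orientation': array([[ 9.20347149e-01,  3.91102139e-01, -4.92062332e-04],
       [ 3.91102371e-01, -9.20345446e-01,  1.78769359e-03],
       [ 2.46303460e-04, -1.83774544e-03, -9.99998281e-01]]), 'force': array([-0.45566552, -0.37497712,  0.90264188]), 'wrist_torque': array([-0.00812555,  0.00539176, -0.01236767]), 'grasp_force': 0.0, 'gripper_width': 0.08568962400648915}
side {'mtx': array([[479.12260317,   0.        , 254.44934569],
       [  0.        , 479.12260317, 189.3595836 ],
       [  0.        ,   0.        ,   1.        ]]), 'view': array([[-0.93329498, -0.35895237,  0.01066144,  0.5434226 ],
       [-0.27572488,  0.69724616, -0.66
[... 380 characters left out ...]
,
       [-0.9953691 ,  0.02472589, -0.09289233,  0.58956353],
       [ 0.09297911,  0.00238095, -0.99566521,  1.31287376],
       [ 0.        ,  0.        ,  0.        ,  1.        ]])}
{'mtx': array([[297.31863964,   0.        , 253.5412329 ],
       [  0.        , 297.31863964, 190.95341821],
       [  0.        ,   0.        ,   1.        ]]), 'mount': array([[-1.90464440e-04, -9.58688133e-01, -2.84459184e-01,
         7.19898932e-02],
       [ 9.99999087e-01,  1.98043406e-04, -1.33701477e-03,
        -7.51557559e-04],
       [ 1.33811545e-03, -2.84459179e-01,  9.58687220e-01,
        -1.64754609e-01],
       [ 0.00000000e+00,  0.00000000e+00,  0.00000000e+00,
         1.00000000e+00]])}
```

View pics/side0.png

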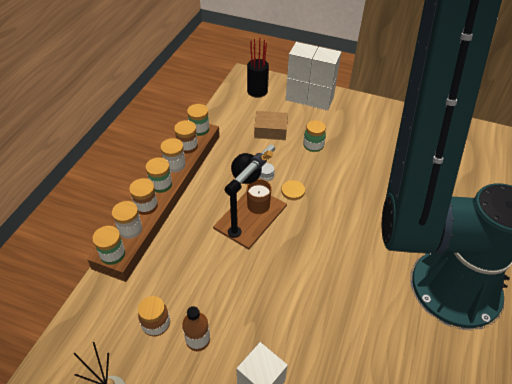

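View pics/top0.png

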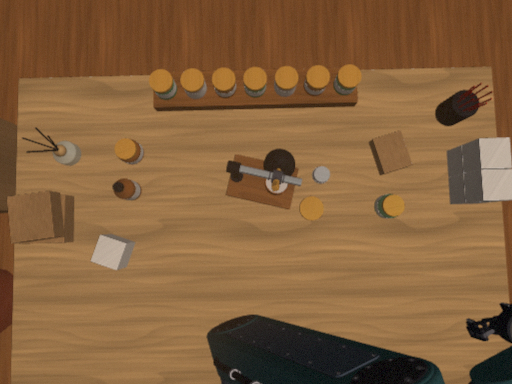

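The side view shows the lamp with its post top at about (233,187) and the bar running to about (272,149). In the top view the post is at about (233,168), the free bar end at (300,181) and the screw at about (277,183). I'll zoom in on both.

Run:
```python
import cv2, numpy as np
a=cv2.imread("pics/side0.png")[125:245,205:305];b=cv2.imread("pics/top0.png")[140:215,215:335]
a=cv2.resize(a,None,fx=4,fy=4,interpolation=cv2.INTER_CUBIC)
b=cv2.resize(b,None,fx=3.3,fy=3.3,interpolation=cv2.INTER_CUBIC)
o=np.zeros((480,800,3),np.uint8);o[:a.shape[0],:400]=a;o[:b.shape[0],400:400+b.shape[1]]=b
cv2.imwrite("pics/z.png",o)
```

```text
(no output)
```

View pics/z.png

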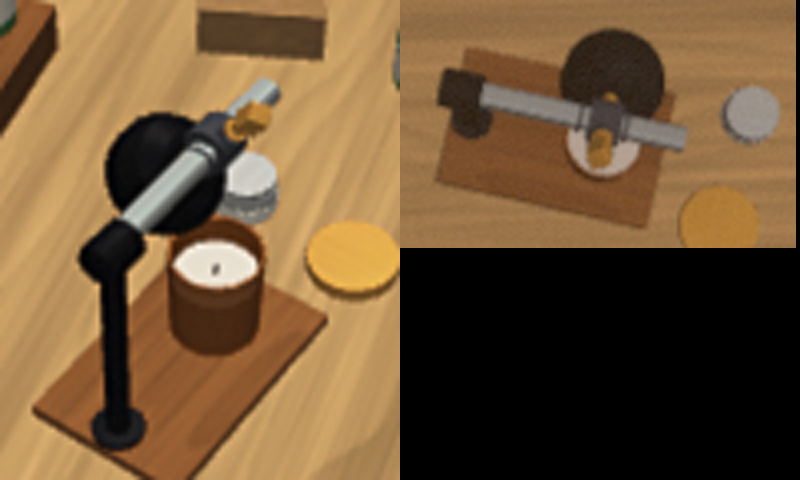

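The crop shows, in top-image pixels, the bar from about (239,169) at the post to (301.4,181.8) at the free end, the collar at about (277,176) and the brass head at about (275.6,185.5).

```bash
cat > h.py <<'E'
import numpy as np, cv2
from bench import telemetry, vision
def ray(n,px,st=None):
    m=vision.camera_model(n);K=m["mtx"];u=np.array(px,float)
    if n=="wrist":
        d=(u-K[:2,2])/K[0,0];r=np.hypot(*d)
        v=np.array([*(d/max(r,1e-9)*np.sin(r)),np.cos(r)])
        T=np.eye(4);T[:3,:3]=st["orientation"];T[:3,3]=st["tcp_pos"];C=T@m["mount"]
    else:
        v=np.linalg.inv(K)@[*u,1];C=np.linalg.inv(m["view"])
    v=C[:3,:3]@v;return C[:3,3],v/np.linalg.norm(v)
def onz(n,px,z,st=None):
    o,d=ray(n,px,st);return o+d*(z-o[2])/d[2]
def tri(l):
    A=0;b=0
    for o,d in l:
        P=np.eye(3)-np.outer(d,d);A=A+P;b=b+P@o
    return np.linalg.solve(A,b)
def proj(n,X,st=None):
    m=vision.camera_model(n);K=m["mtx"]
    if n=="wrist":
        T=np.eye(4);T[:3,:3]=st["orientation"];T[:3,3]=st["tcp_pos"]
        p=(np.linalg.inv(T@m["mount"])@[*X,1])[:3];t=np.arctan2(np.hypot(p[0],p[1]),p[2])
        return K[:2,2]+K[0,0]*t*p[:2]/np.hypot(p[0],p[1])
    p=(m["view"]@[*X,1])[:3];p=K@p;return p[:2]/p[2]
E
python3 - <<'E'
from h import *
for nm,p in dict(barpost=(239.2,168.8),free=(301.4,181.8),collar=(277.1,175.8)).items(): print(nm,onz("top",p,.215+(.008 if nm!="collar" else .018)))
s=lambda x,y:(x/4+205,y/4+125)
print("collar tri",tri([ray("top",(277.1,175.8)),ray("side",s(213,140))]))
print("head tri",tri([ray("top",(275.6,185.5)),ray("side",s(250,122))]))
print("free tri",tri([ray("top",(301.4,181.8)),ray("side",s(268,88))]))
print("head z.255",onz("top",(275.6,185.5),.255))
for n,p,z in (("lid",(312,208),.014),("tin",(321,173),.036)): print(n,onz("top",p,z))
st=telemetry.sense();E=st
E
```

```text
barpost [0.61200671 0.04592512 0.223     ]
free [ 0.57419525 -0.11385758  0.223     ]
collar [ 0.59022543 -0.05110306  0.233     ]
collar tri [ 0.59299191 -0.05196076  0.21382692]
head tri [ 0.56499801 -0.04565514  0.2467265 ]
free tri [ 0.57589507 -0.11481155  0.21258006]
head z.255 [ 0.56343028 -0.04545424  0.255     ]
lid [ 0.51343682 -0.16578438  0.014     ]
tin [ 0.61718558 -0.19386821  0.036     ]
```

Request:
step_arm([
  [[0,0,0],[0.05,-0.03,-0.06],1],
  [[0,0,0],[0.1,-0.07,-0.1],1],
  [[0,0,0],[0.15,-0.11,-0.13],1],
  [[0,0,0],[0.2,-0.15,-0.15],1],
  [[0,0,0],[0.25,-0.19,-0.17],1],
])

```text
time_s: 0.72
tcp_pos: [0.3684, -0.3196, 0.3649]
orientation: [[0.921, 0.391, 0.0], [0.391, -0.921, -0.0], [0.0, 0.0, -1.0]]
force: [1.4, -0.1, -0.7]
gripper_width: 0.0855
grasp_force: 0.0
```

Request:
step_arm([
  [[0,0,0],[0.06,-0.04,0],1],
  [[0,0,0],[0.11,-0.08,0],1],
  [[0,0,0],[0.17,-0.12,0],1],
  [[0,0,0],[0.22,-0.15,0],1],
  [[0,0,0],[0.22,-0.15,0],1],
])

```text
time_s: 1.35
tcp_pos: [0.5129, -0.094, 0.3637]
orientation: [[0.919, 0.395, -0.001], [0.395, -0.919, 0.001], [0.0, -0.001, -1.0]]
force: [-0.6, -0.0, -0.9]
gripper_width: 0.0855
grasp_force: 0.0
```

Run:
```python
from h import *
st=telemetry.sense();im=vision.capture("wrist");np.save("pics/w1.npy",im)
print(st["time_s"],st["tcp_pos"],st["joint_positions"],st["orientation"])
for X in ([.593,-.052,.215],[.565,-.046,.25],[.575,-.114,.215],[.612,.046,.22]): print(proj("wrist",X,st))
cv2.imwrite("pics/w1.png",cv2.resize(im[:,:,::-1],(768,576),interpolation=cv2.INTER_CUBIC))
```

```text
1.35 [ 0.51285527 -0.09401028  0.36365056] [-3.14578510e-01  1.38134472e-01  1.43826743e+00  9.87469894e-04
  1.56603932e+00  8.50279155e-01] [[ 9.18734166e-01  3.94876287e-01 -5.01387130e-04]
 [ 3.94876605e-01 -9.18733380e-01  1.20155990e-03]
 [ 1.38264194e-05 -1.30190018e-03 -9.99999152e-01]]
[248.14374192  87.93797485]
[229.55624196 110.84764708]
[295.49705065 127.2040207 ]
[169.28182456  38.87837757]
```

View pics/w1.png

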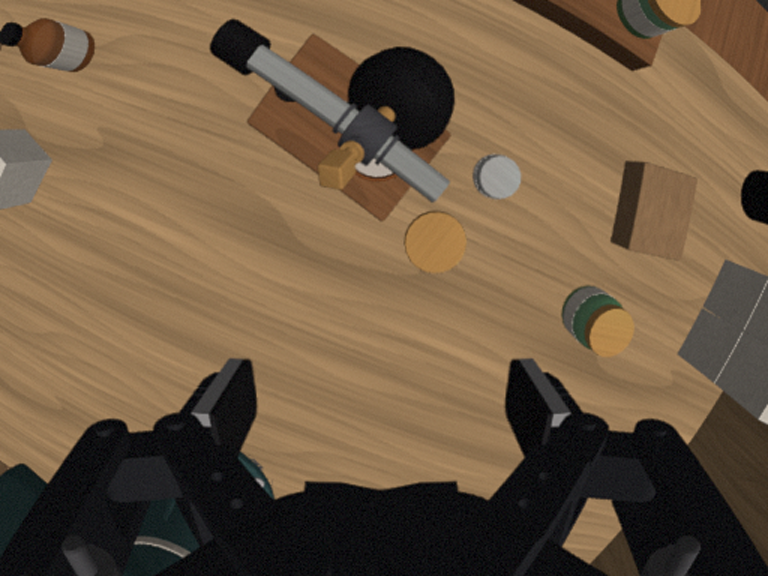

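The wrist view (in the 1.5x picture) shows the bar from (255,55) to (440,190), the collar at (368,135) and the brass head at (340,167). A zoomed crop should give edges and corners.

Run:
```python
from h import *
im=np.load("pics/w1.npy")[20:140,155:305]
cv2.imwrite("pics/w1z.png",cv2.resize(im[:,:,::-1],None,fx=5,fy=5,interpolation=cv2.INTER_CUBIC))
```

```text
(no output)
```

View pics/w1z.png

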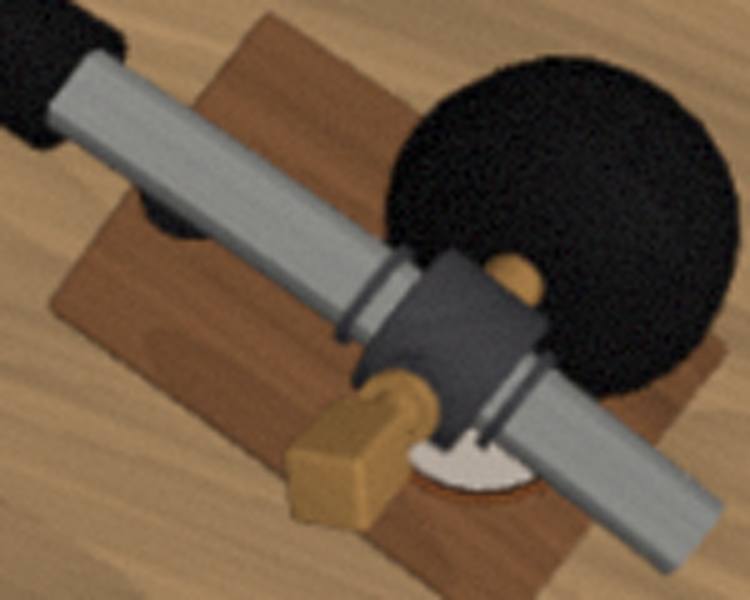

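The crop shows the head's end face with corners at about (288,455), (358,458), (365,530) and (297,520). The collar centre is at about (452,345), and the bar's end midpoints are at (77,80) and (695,538).

```bash
cat >> h.py <<'E'
def geom(st,barpx,headpx,corners,H=.058):
    from scipy.optimize import fsolve
    A,B=[onz("wrist",p,.215,st) for p in barpx]
    y=(A-B)/np.linalg.norm(A-B);n=np.array([-y[1],y[0],0]);z=np.array([0,0,1.])
    o,d=ray("wrist",headpx,st)
    def f(v):
        X=B+v[0]*y+H*(np.sin(v[1])*n+np.cos(v[1])*z)-o;return (X-d*(X@d))[[0,1]]
    s,t=fsolve(f,[.066,.5]);C=B+s*y;a=np.sin(t)*n+np.cos(t)*z
    x=np.cross(y,a);P=[]
    for c in corners:
        o,d=ray("wrist",c,st);X=o+d*(((C+H*a-o)@a)/(d@a))-C;P.append((X@x,X@y))
    P=np.array(P)
    ang=[np.degrees(np.arctan2(*(P[(i+1)%4]-P[i])[::-1]))%90 for i in range(len(P))] if len(P) else []
    print("free",B,"ydir",y,"s",s,"lean",t,"\nC",C,"a",a,"x",x,"\ncorners mm",(P*1000).round(1).tolist(),"edge angles from x toward y",np.round(ang,1))
    return C,y,a,x
E
python3 - <<'E'
from h import *
im=np.load("pics/w1.npy");st=telemetry.sense()
s=lambda x,y:(x/5+155-.4,y/5+20-.4)
for H in (.057,.059):
  geom(st,[s(77,80),s(695,538)],s(327,491),[s(288,455),s(358,460),s(365,530),s(297,520)],H)
o=onz("wrist",s(452,345),.233,st);print("collar at .233",o)
E
```

```text
free [ 0.57447248 -0.11216055  0.215     ] ydir [0.25357938 0.96731458 0.        ] s 0.06419717547739566 lean 0.6651568366449231 
C [ 0.59075156 -0.05006169  0.215     ] a [-0.59700967  0.15650477  0.78682   ] x [ 0.76110246 -0.19952133  0.61718254] 
corners mm [[1.4, 9.5], [10.6, -1.5], [-2.1, -9.7], [-10.6, 1.7]] edge angles from x toward y [39.9 33.1 36.8 33.4]
free [ 0.57447248 -0.11216055  0.215     ] ydir [0.25357938 0.96731458 0.        ] s 0.06401821756333377 lean 0.6329210535604956 
C [ 0.59070618 -0.0502348   0.215     ] a [-0.57216902  0.14999285  0.80630314] x [ 0.77994878 -0.20446185  0.59150253] 
corners mm [[1.3, 9.5], [10.2, -1.4], [-2.0, -9.6], [-10.2, 1.6]] edge angles from x toward y [39.2 33.9 36.  34.3]
collar at .233 [ 0.59071358 -0.05021186  0.233     ]
```

Request:
step_arm([
  [[0,0,-0.03],[0,0,0],1],
  [[0,0,-0.06],[0,0,0],1],
  [[0,0,-0.09],[0,0,0],1],
  [[0,0,-0.12],[0,0,0],1],
  [[0,0,-0.145],[0,0,0],1],
])

```text
time_s: 2.02
tcp_pos: [0.5107, -0.0987, 0.3639]
orientation: [[0.251, 0.968, -0.001], [0.968, -0.251, -0.0], [-0.001, -0.001, -1.0]]
force: [0.2, -0.6, 0.2]
gripper_width: 0.0854
grasp_force: 0.0
```

Request:
step_arm([
  [[0,0,-0.03],[0,0,0],0.2],
  [[0,0,-0.06],[0,0,0],0.2],
  [[0,0,-0.09],[0,0,0],0.2],
  [[0,0,-0.12],[0,0,0],0.2],
  [[0,0,-0.145],[0,0,0],0.2],
])

```text
time_s: 2.65
tcp_pos: [0.5107, -0.0987, 0.3639]
orientation: [[-0.611, 0.792, -0.001], [0.792, 0.611, -0.0], [0.0, -0.001, -1.0]]
force: [-0.6, -0.1, 0.1]
gripper_width: 0.0515
grasp_force: 0.0
```

```bash
cat >> h.py <<'E'
from scipy.spatial.transform import Rotation as Ro
C0=np.array([.5907,-.0502,.215]);Y=np.array([.2536,.9673,0]);Y/=np.linalg.norm(Y);N=np.array([-Y[1],Y[0],0]);Z=np.array([0,0,1.])
def pose(lean,phi,h,C=C0):
    """tool pose: lean about bar, y_tool at phi deg from x toward y, grasp point h from the bar axis"""
    a=np.sin(lean)*N+np.cos(lean)*Z;x=np.cross(Y,a);p=np.radians(phi)
    yt=np.cos(p)*x+np.sin(p)*Y;zt=-a
    return np.c_[np.cross(yt,zt),yt,zt],C+a*(h-.019)
def delta(R,p,st=None,R0=None,p0=None):
    if st is None and R0 is None: st=telemetry.sense()
    if R0 is None:R0,p0=st["orientation"],st["tcp_pos"]
    r=Ro.from_matrix(R0.T@R).as_rotvec()/(2*np.pi);print("turn",r.round(4),"shift",(R0.T@(p-p0)).round(4))
E
python3 - <<'E'
from h import *
st=telemetry.sense();print(st["time_s"],st["tcp_pos"],st["joint_positions"],st["gripper_width"])
delta(*pose(.65,126,.13),st)
E
```

```text
2.65 [ 0.51072406 -0.09874697  0.36388723] [-3.23254232e-01  1.36293958e-01  1.43991655e+00 -7.59964236e-04
  1.56634388e+00 -9.80164979e-01] 0.05146464098119111
turn [-0.0017 -0.1109 -0.1969] shift [0.0428 0.052  0.0605]
```

Request:
step_arm([
  [[0,-0.014,-0.025],[0.005,0.01,0],0.2],
  [[0,-0.028,-0.05],[0.01,0.02,0.01],0.2],
  [[-0.001,-0.042,-0.075],[0.02,0.03,0.02],0.2],
  [[-0.001,-0.056,-0.1],[0.03,0.04,0.04],0.2],
  [[-0.001,-0.07,-0.124],[0.04,0.05,0.055],0.2],
])

```text
time_s: 3.28
tcp_pos: [0.5262, -0.036, 0.3085]
orientation: [[-0.919, 0.152, 0.365], [0.08, 0.976, -0.204], [-0.387, -0.158, -0.909]]
force: [0.8, -0.5, 0.3]
gripper_width: 0.0513
grasp_force: 0.0
```

Run:
```python
from h import *
st=telemetry.sense();print(st["time_s"],st["joint_positions"])
delta(*pose(.65,126,.13),st)
```

```text
3.275 [-0.06492069 -0.02580725  1.83492785 -0.22244864  0.95104612 -1.4193029 ]
turn [-0.0013 -0.0407 -0.0727] shift [0.0026 0.0035 0.0039]
```

Request:
step_arm([
  [[0,-0.016,-0.028],[0.001,0.001,0.001],0.2],
  [[-0.001,-0.03,-0.055],[0.002,0.002,0.002],0.2],
  [[-0.001,-0.041,-0.073],[0.003,0.0035,0.004],0.2],
  [[-0.001,-0.041,-0.073],[0.003,0.0035,0.004],0.2],
])

```text
time_s: 3.78
tcp_pos: [0.5236, -0.0336, 0.302]
orientation: [[-0.776, -0.242, 0.582], [-0.399, 0.903, -0.156], [-0.488, -0.354, -0.798]]
force: [-0.4, 0.8, 0.1]
gripper_width: 0.0516
grasp_force: 0.0
```

Run:
```python
from h import *
st=telemetry.sense();im=vision.capture("wrist");np.save("pics/w2.npy",im)
print(st["time_s"],st["joint_positions"])
delta(*pose(.65,126,.13),st)
delta(*pose(.65,126,.05),st)
c=[proj("wrist",C0+h*(np.sin(.65)*N+np.cos(.65)*Z),st) for h in (0,.058)];print(c)
u,v=c[1].astype(int);u0=max(u-75,0);v0=max(v-60,0);print(u0,v0)
cv2.imwrite("pics/w2z.png",cv2.resize(im[v0:v0+120,u0:u0+150,::-1],None,fx=5,fy=5,interpolation=cv2.INTER_CUBIC))
```

```text
3.775 [-0.14119802 -0.13074252  2.05795376 -0.13376953  0.57469095 -1.98881046]
turn [-0.0002 -0.0007 -0.0009] shift [-0.0025 -0.0006  0.0001]
turn [-0.0002 -0.0007 -0.0009] shift [-0.0028 -0.0005  0.0801]
[array([252.6228737 , 184.13914798]), array([252.40780899, 203.41638795])]
177 143
```

View pics/w2z.png

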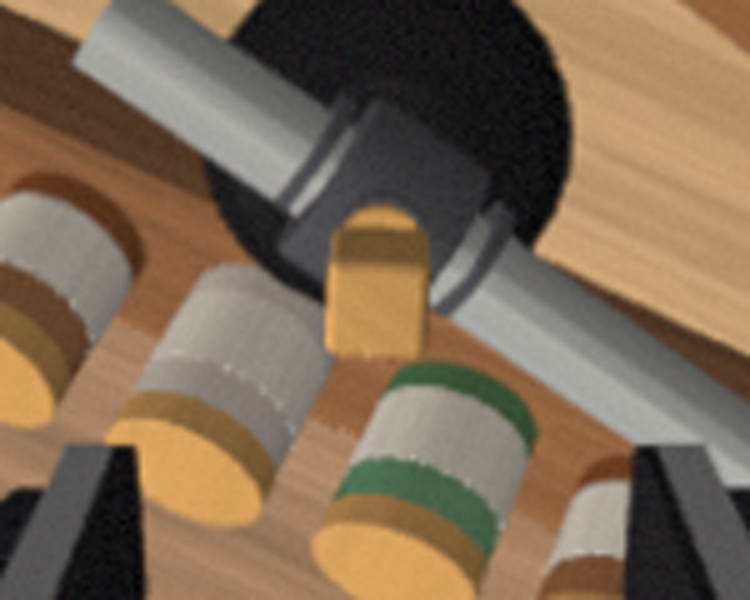

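The head's sides are square to the fingers and its face centre is at about (252,204), where predicted. I'll go in and grip.

Request:
step_arm([
  [[0,0,0],[-0.002,0,0.025],0.2],
  [[0,-0.001,-0.001],[-0.0025,-0.0005,0.05],0.2],
  [[0,-0.001,-0.001],[-0.0025,-0.0005,0.07],0.2],
  [[0,-0.001,-0.001],[-0.0025,-0.0005,0.08],0.2],
  [[0,-0.001,-0.001],[-0.0025,-0.0005,0.08],0.2],
])

```text
time_s: 4.45
tcp_pos: [0.5758, -0.0442, 0.2413]
orientation: [[-0.768, -0.249, 0.59], [-0.408, 0.9, -0.152], [-0.493, -0.357, -0.793]]
force: [-0.0, 0.7, 0.4]
gripper_width: 0.0512
grasp_force: 0.0
```

Request:
step_arm([
  [[0,0,0],[0,0,0],-0.4],
  [[0,0,0],[0,0,0],-0.8],
  [[0,0,0],[0,0,0],-1],
  [[0,0,0],[0,0,0],-1],
  [[0,0,0],[0,0,0],-1],
], newtons=40)

```text
time_s: 5.08
tcp_pos: [0.5756, -0.0439, 0.2423]
orientation: [[-0.767, -0.249, 0.592], [-0.41, 0.9, -0.152], [-0.495, -0.359, -0.792]]
force: [-3.7, -0.4, 5.3]
gripper_width: 0.0141
grasp_force: 39.1
```

Run:
```python
from h import *
st=telemetry.sense();print(st)
delta(*pose(.65,126,.05),st)
R0,p0=pose(.65,126,.05)
for l in (.52,.39,.26,.13,0): delta(*pose(l,126,.05),R0=R0,p0=p0)
```

```text
{'time_s': 5.075, 'joint_positions': array([-0.15628988,  0.0426257 ,  2.08103006, -0.1612826 ,  0.36717268,
       -1.9725427 ]), 'qvel': array([ 1.54825957e-03,  1.80032002e-03, -1.35003360e-03, -1.04259858e-05,
       -6.32276528e-04, -7.97520679e-04]), 'joint_torque': array([ 4.09489777e-01, -2.66495723e+01, -2.55077577e+01, -1.48226595e-01,
       -3.57693247e+00, -2.19466828e-02]), 'tcp_pos': array([ 0.5756495 , -0.0439215 ,  0.24234972]), 'orientation': array([[-0.76654032, -0.2492469 ,  0.59185465],
       [-0.40957543,  0.8995886 , -0.151619  ],
       [-0.49463513, -0.3586312 , -0.79165633]]), 'force': array([-3.65454132, -0.40016616,  5.28696812]), 'wrist_torque': array([-0.12478466,  0.1396233 , -0.17280026]), 'grasp_force': 39.108815010076796, 'gripper_width': 0.014051876797355617}
turn [-0.0002  0.0013  0.0006] shift [0.0043 0.0004 0.0005]
turn [-0.0122  0.0167  0.    ] shift [-0.0033 -0.0024  0.0003]
turn [-0.0243  0.0335  0.    ] shift [-0.0064 -0.0047  0.001 ]
turn [-0.0365  0.0502 -0.    ] shift [-0.0095 -0.0069  0.0023]
turn [-0.0486  0.067  -0.    ] shift [-0.0125 -0.0091  0.0041]
turn [-0.0608  0.0837  0.    ] shift [-0.0152 -0.011   0.0063]
```

Run:
```python
from h import *
st=telemetry.sense();R0,p0=st["orientation"],st["tcp_pos"]
for k in (.13,.26,.39,.52,.65):
    Q=Ro.from_rotvec(Y*k).as_matrix()
    print((Q@(np.sin(.65)*N+np.cos(.65)*Z)).round(2));delta(Q@R0,C0+Q@(p0-C0),R0=R0,p0=p0)
```

```text
[-0.48  0.13  0.87]
turn [-0.0122  0.0167  0.0001] shift [-0.0033 -0.0024  0.0008]
[-0.37  0.1   0.92]
turn [-0.0244  0.0334  0.0001] shift [-0.0064 -0.0047  0.0021]
[-0.25  0.07  0.97]
turn [-0.0367  0.0501  0.0002] shift [-0.0094 -0.0069  0.0039]
[-0.13  0.03  0.99]
turn [-0.0489  0.0668  0.0003] shift [-0.0122 -0.009   0.0061]
[ 0. -0.  1.]
turn [-0.0611  0.0835  0.0004] shift [-0.0147 -0.0108  0.0088]
```

Request:
step_arm([
  [[-0.012,0.017,0],[-0.0033,-0.0024,0.0008],-1],
  [[-0.0244,0.0334,0],[-0.0064,-0.0047,0.0021],-1],
  [[-0.0367,0.05,0],[-0.0094,-0.0069,0.0039],-1],
  [[-0.049,0.067,0],[-0.0122,-0.009,0.0061],-1],
  [[-0.061,0.0835,0],[-0.0147,-0.0108,0.0088],-1],
])

```text
time_s: 5.7
tcp_pos: [0.5925, -0.0478, 0.2461]
orientation: [[-0.93, -0.369, -0.001], [-0.369, 0.93, 0.004], [-0.0, 0.004, -1.0]]
force: [-6.2, 1.9, 4.8]
gripper_width: 0.0141
grasp_force: 40.7
```

Request:
step_arm([
  [[0,0,0],[0,0,0],-1],
  [[0,0,0],[0,0,0],-1],
])

```text
time_s: 5.95
tcp_pos: [0.5947, -0.0486, 0.2462]
orientation: [[-0.93, -0.368, 0.006], [-0.368, 0.93, 0.001], [-0.006, -0.001, -1.0]]
force: [-2.0, 1.2, 7.8]
gripper_width: 0.0146
grasp_force: 40.5
```

Run:
```python
from h import *
st=telemetry.sense();print(st["joint_positions"],st["wrist_torque"],st["orientation"][:,2])
delta(*pose(0,126,.05),st)
im=vision.capture("wrist");np.save("pics/w3.npy",im)
cv2.imwrite("pics/w3.png",cv2.resize(im[90:290,120:390,::-1],None,fx=2.9,fy=2.9,interpolation=cv2.INTER_CUBIC))
for n in("side","top"): np.save(f"pics/{n}3.npy",vision.capture(n))
```

```text
[-0.19888755  0.32165857  1.47538622  0.00253493  1.33936384 -2.14749367] [0.35657132 0.67048301 0.02081077] [ 0.00556999  0.00139432 -0.99998352]
turn [-0.0001  0.0009  0.0008] shift [ 0.0043 -0.      0.0001]
```

View pics/w3.png

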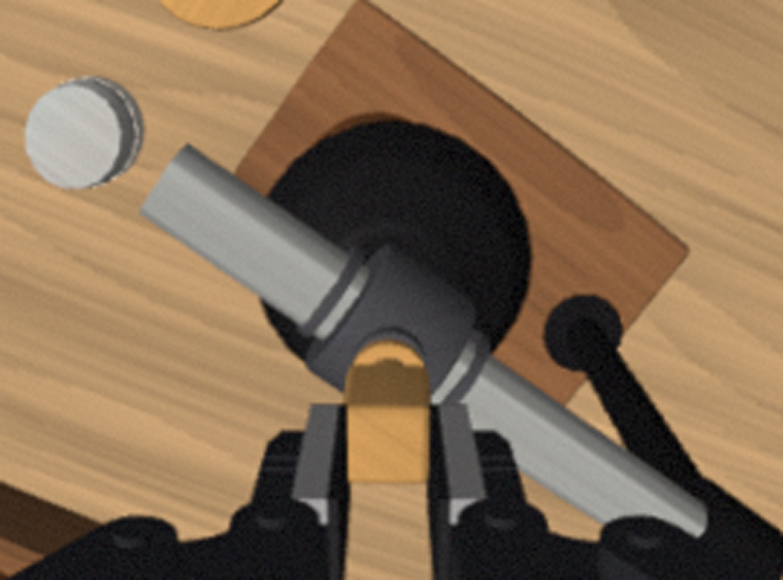

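The head followed to roughly upright, with its end face at crop (388,443), about px (253.8,242.8), and sits between the pads offset towards +x tool. I'll release and measure the lean now.

Request:
step_arm([
  [[0,0,0],[0,0,0],-0.6],
  [[0,0,0],[0,0,0],-0.5],
  [[0,0,0],[0.002,0,0],-0.45],
  [[0,0.001,0.001],[0.004,0,0],-0.45],
  [[0,0.001,0.001],[0.004,0,0],-0.45],
])

```text
time_s: 6.72
tcp_pos: [0.5907, -0.0504, 0.2457]
orientation: [[-0.932, -0.362, 0.0], [-0.362, 0.932, -0.002], [0.0, -0.002, -1.0]]
force: [-0.5, 0.2, -0.1]
gripper_width: 0.0236
grasp_force: 0.0
```

Run:
```python
from h import *
st=telemetry.sense();print(st["time_s"],st["gripper_width"],st["force"],st["orientation"][:,2])
delta(*pose(0,126,.05),st)
im=vision.capture("wrist");np.save("pics/w4.npy",im)
for l in (-.1,0,.1):print(l,[proj("wrist",C0+h*(np.sin(l)*N+np.cos(l)*Z),st).round(1) for h in (.018,.036,.058)])
print("free end pred",proj("wrist",C0-.062*Y+[0,0,.008],st))
m=cv2.inRange(cv2.cvtColor(im,cv2.COLOR_RGB2HSV),(10,110,120),(25,255,255))
n,lab,s,c=cv2.connectedComponentsWithStats(m[180:290,215:300]);print(s,c+[215,180])
cv2.imwrite("pics/w4.png",cv2.resize(im[110:270,180:330,::-1],None,fx=3.7,fy=3.7,interpolation=cv2.INTER_CUBIC))
```

```text
6.725 0.023579859751006245 [-0.46950525  0.15677316 -0.05318093] [ 3.14079475e-04 -1.86357358e-03 -9.99998214e-01]
turn [-0.0003 -0.0001 -0.0002] shift [-0.0001  0.0002 -0.0003]
-0.1 [array([250.8, 223.1]), array([248.7, 237. ]), array([245.7, 257.6])]
0 [array([252.4, 221.1]), array([252.3, 232.6]), array([252.1, 250.1])]
0.1 [array([254. , 218.9]), array([255.9, 228. ]), array([258.7, 241.8])]
free end pred [175.90530626 162.98280132]
[[   0    0   85  110 7940]
 [  75   25   10   20  101]
 [  17   35   43   51 1087]
 [   1   38    1    3    3]
 [   6   41    3    3    4]
 [   0   42    2    1    2]
 [   4   44    1    1    1]
 [   0   46    1    1    1]
 [   4   46    2    2    2]
 [   7   46    3    2    4]
 [  11   47    3    2    4]
 [  15   48    1    1    1]
 [  17   51    1    1    1]
 [  18   53    1    1    1]
 [  17   55    4    4    7]
 [  20   54    2    1    2]
 [  18   66    1    1    1]
 [  20   67    1    1    1]
 [  17   69    2    5    6]
 [  57   71    2    3    4]
 [  60   73    1    1    1]
 [  57   75    1    1    1]
 [  59   75    2    2    2]
 [  17   77    
[... 4741 characters left out ...]
  ]
 [247.         283.        ]
 [257.         283.        ]
 [269.         282.        ]
 [276.         283.        ]
 [230.         285.5       ]
 [240.         284.        ]
 [243.         285.        ]
 [245.         284.        ]
 [260.5        284.5       ]
 [265.25       285.        ]
 [269.5        285.        ]
 [273.         284.        ]
 [232.5        286.5       ]
 [246.75       286.75      ]
 [254.8        288.        ]
 [262.66666667 288.        ]
 [268.         287.        ]
 [274.         287.        ]
 [230.         289.        ]
 [235.5        288.25      ]
 [258.5        288.75      ]
 [265.5        289.        ]
 [269.         289.        ]
 [271.5        288.5       ]]
```

View pics/w4.png

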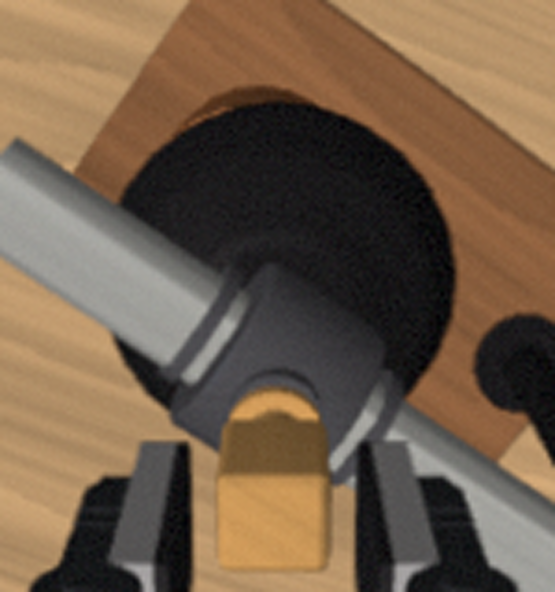

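Face centre at about (253.8,251.1) px against (252.1,250.1) predicted for zero lean, so the head is upright to about 0.02 rad. Now I'll grip and screw in.

Request:
step_arm([
  [[0,0,0],[0,0.0007,0],-0.8],
  [[0,0,0],[0,0.0007,0],-1],
  [[0,0,0],[0,0.0007,0],-1],
  [[0,0,0],[0,0.0007,0],-1],
], newtons=40)

```text
time_s: 7.28
tcp_pos: [0.5907, -0.05, 0.2459]
orientation: [[-0.932, -0.362, 0.001], [-0.362, 0.932, -0.002], [-0.0, -0.002, -1.0]]
force: [0.9, -1.6, 1.3]
gripper_width: 0.0144
grasp_force: 40.4
```

Request:
step_arm([
  [[0,0,0.02],[0,0,0.0001],-1],
  [[0,0,0.045],[0,0,0.0002],-1],
  [[0,0,0.07],[0,0,0.0004],-1],
  [[0,0,0.095],[0,0,0.0005],-1],
  [[0,0,0.12],[0,0,0.0006],-1],
])

```text
time_s: 7.9
tcp_pos: [0.5907, -0.0498, 0.2453]
orientation: [[-0.926, 0.378, 0.001], [0.378, 0.926, -0.002], [-0.002, -0.001, -1.0]]
force: [0.9, -2.3, 1.3]
gripper_width: 0.0142
grasp_force: 40.4
```

```bash
cat > s.py <<'E'
from h import *
st=telemetry.sense();R=st["orientation"];az=np.degrees(np.arctan2(R[1,0],R[0,0]))
print(st["time_s"],"az",az.round(1),"j6",st["joint_positions"][5].round(3),"tq",st["wrist_torque"].round(3),"F",st["force"].round(1),"tcp-C",((st["tcp_pos"]-C0)*1000).round(1),"zt",R[:,2].round(3),st["gripper_width"].round(4))
E
python3 s.py
```

```text
Traceback (most recent call last):
  File "s.py", line 3, in <module>
    print(st["time_s"],"az",az.round(1),"j6",st["joint_positions"][5].round(3),"tq",st["wrist_torque"].round(3),"F",st["force"].round(1),"tcp-C",((st["tcp_pos"]-C0)*1000).round(1),"zt",R[:,2].round(3),st["gripper_width"].round(4))
                                                                                                                                                                                                         ^^^^^^^^^^^^^^^^^^^^^^^^^
AttributeError: 'float' object has no attribute 'round'
```

```bash
sed -i 's/st\["gripper_width"\].round(4)/round(st["gripper_width"],4)/' s.py; python3 s.py
```

```text
7.9 az 157.8 j6 -1.382 tq [-0.327 -0.052  0.038] F [ 0.9 -2.3  1.3] tcp-C [-0.   0.4 30.3] zt [ 0.001 -0.002 -1.   ] 0.0142
```

Request:
step_arm([
  [[0,0,0.025],[0,0,0.0001],-1],
  [[0,0,0.05],[0,0,0.0002],-1],
  [[0,0,0.075],[0,0,0.0004],-1],
  [[0,0,0.1],[0,0,0.0005],-1],
  [[0,0,0.125],[0,0,0.0006],-1],
])

```text
time_s: 8.52
tcp_pos: [0.5907, -0.0495, 0.2446]
orientation: [[-0.387, 0.922, 0.001], [0.922, 0.387, -0.002], [-0.002, 0.0, -1.0]]
force: [0.5, -0.9, 1.2]
gripper_width: 0.0141
grasp_force: 40.4
```

```bash
python3 s.py
```

```text
8.525 az 112.8 j6 -0.596 tq [-0.14  -0.003  0.075] F [ 0.5 -0.9  1.2] tcp-C [-0.   0.7 29.6] zt [ 0.001 -0.002 -1.   ] 0.0141
```

Request:
step_arm([
  [[0,0,0.025],[0,0,0.0001],-1],
  [[0,0,0.05],[0,0,0.0002],-1],
  [[0,0,0.075],[0,0,0.0004],-1],
  [[0,0,0.1],[0,0,0.0005],-1],
  [[0,0,0.125],[0,0,0.0006],-1],
])

```text
time_s: 9.15
tcp_pos: [0.5907, -0.0494, 0.2441]
orientation: [[0.378, 0.926, 0.001], [0.926, -0.378, -0.001], [-0.001, 0.002, -1.0]]
force: [1.1, -0.9, 1.0]
gripper_width: 0.0146
grasp_force: 40.4
```

```bash
python3 s.py
```

```text
9.15 az 67.8 j6 0.189 tq [-0.105 -0.124  0.058] F [ 1.1 -0.9  1. ] tcp-C [ 0.   0.8 29.1] zt [ 0.001 -0.001 -1.   ] 0.0146
```

Request:
step_arm([
  [[0,0,0.025],[0,0,0.0001],-1],
  [[0,0,0.05],[0,0,0.0002],-1],
  [[0,0,0.075],[0,0,0.0004],-1],
  [[0,0,0.1],[0,0,0.0005],-1],
  [[0,0,0.125],[0,0,0.0006],-1],
])

```text
time_s: 9.78
tcp_pos: [0.5909, -0.0495, 0.2434]
orientation: [[0.922, 0.387, 0.001], [0.387, -0.922, -0.001], [0.001, 0.002, -1.0]]
force: [2.2, -1.1, 0.6]
gripper_width: 0.0144
grasp_force: 40.4
```

```bash
python3 s.py
```

```text
9.775 az 22.8 j6 0.974 tq [-0.14  -0.186  0.069] F [ 2.2 -1.1  0.6] tcp-C [ 0.2  0.7 28.4] zt [ 0.001 -0.001 -1.   ] 0.0144
```

Request:
step_arm([
  [[0,0,0.015],[0,0,0.0001],-1],
  [[0,0,0.03],[0,0,0.0001],-1],
  [[0,0,0.045],[0,0,0.0002],-1],
  [[0,0,0.06],[0,0,0.0003],-1],
])

```text
time_s: 10.28
tcp_pos: [0.5909, -0.0496, 0.2431]
orientation: [[1.0, 0.022, 0.001], [0.022, -1.0, -0.002], [0.001, 0.002, -1.0]]
force: [1.4, -0.4, 1.1]
gripper_width: 0.0143
grasp_force: 40.4
```

```bash
python3 s.py
```

```text
10.275 az 1.3 j6 1.349 tq [-0.287 -0.156  0.095] F [ 1.4 -0.4  1.1] tcp-C [ 0.2  0.6 28.1] zt [ 0.001 -0.002 -1.   ] 0.0143
```

Request:
step_arm([
  [[0,0,0.015],[0,0,0.0001],-1],
  [[0,0,0.03],[0,0,0.0001],-1],
  [[0,0,0.04],[0,0,0.0002],-1],
])

```text
time_s: 10.65
tcp_pos: [0.5909, -0.0497, 0.2429]
orientation: [[0.974, -0.226, 0.001], [-0.226, -0.974, -0.002], [0.002, 0.001, -1.0]]
force: [1.4, -1.4, 0.5]
gripper_width: 0.0143
grasp_force: 40.4
```

```bash
python3 s.py
```

```text
10.65 az -13.1 j6 1.6 tq [-0.241 -0.159 -0.002] F [ 1.4 -1.4  0.5] tcp-C [ 0.2  0.5 27.9] zt [ 0.001 -0.002 -1.   ] 0.0143
```

Request:
step_arm([
  [[0,0,0.015],[0,0,0.0001],-1],
  [[0,0,0.03],[0,0,0.0001],-1],
  [[0,0,0.04],[0,0,0.0002],-1],
])

```text
time_s: 11.02
tcp_pos: [0.5909, -0.0497, 0.2427]
orientation: [[0.887, -0.461, 0.001], [-0.461, -0.887, -0.002], [0.002, 0.001, -1.0]]
force: [1.2, -1.3, 1.2]
gripper_width: 0.0144
grasp_force: 40.4
```

```bash
python3 s.py
```

```text
11.025 az -27.5 j6 1.851 tq [-0.274 -0.157  0.069] F [ 1.2 -1.3  1.2] tcp-C [ 0.2  0.5 27.7] zt [ 0.001 -0.002 -1.   ] 0.0144
```

Request:
step_arm([
  [[0,0,0.015],[0,0,0.0001],-1],
  [[0,0,0.03],[0,0,0.0001],-1],
  [[0,0,0.045],[0,0,0.0002],-1],
])

```text
time_s: 11.4
tcp_pos: [0.5909, -0.0498, 0.2425]
orientation: [[0.723, -0.691, 0.001], [-0.691, -0.723, -0.002], [0.002, 0.001, -1.0]]
force: [0.8, -2.6, 0.4]
gripper_width: 0.0139
grasp_force: 40.4
```

```bash
python3 s.py
```

```text
11.4 az -43.7 j6 2.135 tq [-0.407 -0.17   0.083] F [ 0.8 -2.6  0.4] tcp-C [ 0.2  0.4 27.5] zt [ 0.001 -0.002 -1.   ] 0.0139
```

Request:
step_arm([
  [[0,0,0.015],[0,0,0.0001],-1],
  [[0,0,0.03],[0,0,0.0001],-1],
  [[0,0,0.045],[0,0,0.0002],-1],
])

```text
time_s: 11.78
tcp_pos: [0.5908, -0.0499, 0.2423]
orientation: [[0.501, -0.865, 0.001], [-0.865, -0.501, -0.002], [0.002, 0.0, -1.0]]
force: [1.1, -2.8, -0.4]
gripper_width: 0.0148
grasp_force: 40.4
```

```bash
python3 s.py
```

```text
11.775 az -59.9 j6 2.418 tq [-0.364 -0.216  0.051] F [ 1.1 -2.8 -0.4] tcp-C [ 0.1  0.3 27.3] zt [ 0.001 -0.002 -1.   ] 0.0148
```

Request:
step_arm([
  [[0,0,0.015],[0,0,0.0001],-1],
  [[0,0,0.03],[0,0,0.0001],-1],
  [[0,0,0.045],[0,0,0.0002],-1],
  [[0,0,0.06],[0,0,0.0003],-1],
  [[0,0,0.06],[0,0,0.0003],-1],
])

```text
time_s: 12.4
tcp_pos: [0.5907, -0.0499, 0.242]
orientation: [[0.151, -0.988, 0.001], [-0.988, -0.151, -0.002], [0.002, -0.001, -1.0]]
force: [0.5, -1.9, 0.6]
gripper_width: 0.0143
grasp_force: 40.4
```

```bash
python3 s.py
```

```text
12.4 az -81.3 j6 2.791 tq [-0.361 -0.126  0.028] F [ 0.5 -1.9  0.6] tcp-C [ 0.   0.3 27. ] zt [ 0.001 -0.002 -1.   ] 0.0143
```

Request:
step_arm([
  [[0,0,0],[0,0,0],-0.4],
  [[0,0,0],[0,0,0],-0.2],
  [[0,0,0],[0,0,0],-0.2],
])

```text
time_s: 12.78
tcp_pos: [0.5903, -0.0494, 0.2418]
orientation: [[0.151, -0.989, 0.0], [-0.989, -0.151, -0.001], [0.001, 0.0, -1.0]]
force: [-0.2, 0.1, 0.2]
gripper_width: 0.0341
grasp_force: 0.0
```

Request:
step_arm([
  [[0,0,-0.025],[0,0,0],-0.2],
  [[0,0,-0.05],[0,0,0],-0.2],
  [[0,0,-0.075],[0,0,0],-0.2],
  [[0,0,-0.1],[0,0,0],-0.2],
  [[0,0,-0.125],[0,0,0],-0.2],
])

```text
time_s: 13.4
tcp_pos: [0.5904, -0.0496, 0.2418]
orientation: [[0.809, -0.588, 0.0], [-0.588, -0.809, -0.002], [0.001, 0.001, -1.0]]
force: [-0.1, -0.2, -0.6]
gripper_width: 0.0344
grasp_force: 0.0
```

Request:
step_arm([
  [[0,0,-0.025],[0,0,0],-0.2],
  [[0,0,-0.05],[0,0,0],-0.2],
  [[0,0,-0.075],[0,0,0],-0.2],
  [[0,0,-0.1],[0,0,0],-0.2],
  [[0,0,-0.125],[0,0,0],-0.2],
])

```text
time_s: 14.02
tcp_pos: [0.5904, -0.0496, 0.2418]
orientation: [[0.988, 0.156, 0.0], [0.156, -0.988, -0.002], [0.0, 0.002, -1.0]]
force: [-0.2, -0.2, 0.3]
gripper_width: 0.0343
grasp_force: 0.0
```

```bash
python3 s.py
python3 - <<'E'
from h import *
st=telemetry.sense()
im=vision.capture("wrist");np.save("pics/w5.npy",im)
for l in (-.1,0,.1):print(l,[proj("wrist",C0+h*(np.sin(l)*N+np.cos(l)*Z),st).round(1) for h in (.018,.033,.054)])
cv2.imwrite("pics/w5.png",cv2.resize(im[110:270,180:330,::-1],None,fx=3.7,fy=3.7,interpolation=cv2.INTER_CUBIC))
E
```

```text
14.025 az 9.0 j6 1.215 tq [0.019 0.016 0.051] F [-0.2 -0.2  0.3] tcp-C [-0.3  0.6 26.8] zt [ 0.    -0.002 -1.   ] 0.0343
-0.1 [array([257.1, 219. ]), array([258.5, 226.4]), array([260.8, 239. ])]
0 [array([256. , 221.5]), array([256.2, 231.2]), array([256.5, 247.8])]
0.1 [array([254.8, 223.8]), array([253.9, 235.8]), array([252.4, 255.8])]
```

View pics/w5.png

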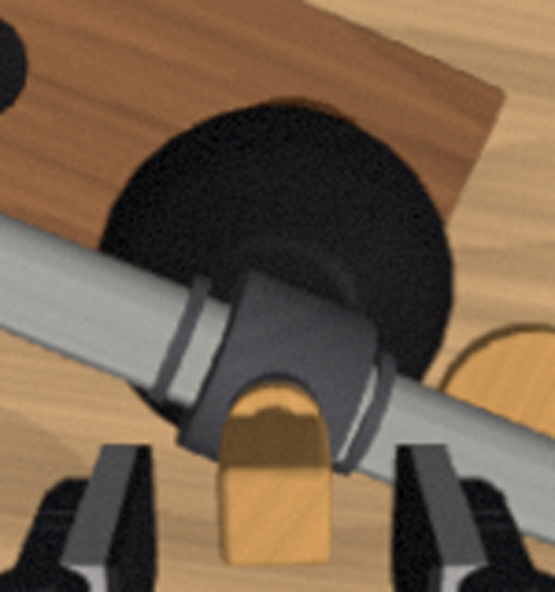

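The square is still aligned with the fingers (face at about (254.3,248.9) px against (256.5,247.8) predicted), so the head is still upright. I'll regrip and go on in small steps.

Request:
step_arm([
  [[0,0,0],[0,-0.0007,0],-0.7],
  [[0,0,0],[0,-0.0007,0],-1],
  [[0,0,0],[0,-0.0007,0],-1],
  [[0,0,0],[0,-0.0007,0],-1],
], newtons=40)

```text
time_s: 14.58
tcp_pos: [0.5905, -0.049, 0.2421]
orientation: [[0.989, 0.15, 0.001], [0.15, -0.989, -0.002], [0.001, 0.002, -1.0]]
force: [-0.1, -0.1, 1.0]
gripper_width: 0.0142
grasp_force: 41.5
```

```bash
python3 s.py
```

```text
14.575 az 8.6 j6 1.222 tq [ 0.016 -0.06  -0.081] F [-0.1 -0.1  1. ] tcp-C [-0.2  1.2 27.1] zt [ 0.001 -0.002 -1.   ] 0.0142
```

Request:
step_arm([
  [[0,0,0.01],[0,0,0],-1],
  [[0,0,0.02],[0,0,0.0001],-1],
  [[0,0,0.02],[0,0,0.0001],-1],
])

```text
time_s: 14.95
tcp_pos: [0.5906, -0.049, 0.242]
orientation: [[1.0, 0.026, 0.001], [0.026, -1.0, -0.002], [0.001, 0.002, -1.0]]
force: [-0.0, 0.1, 1.2]
gripper_width: 0.0137
grasp_force: 41.6
```

```bash
python3 s.py
```

```text
14.95 az 1.5 j6 1.347 tq [ 0.085 -0.001 -0.002] F [-0.   0.1  1.2] tcp-C [-0.1  1.2 27. ] zt [ 0.001 -0.002 -1.   ] 0.0137
```

Request:
step_arm([
  [[0,0,0.01],[0,0,0],-1],
  [[0,0,0.02],[0,0,0.0001],-1],
  [[0,0,0.02],[0,0,0.0001],-1],
])

```text
time_s: 15.32
tcp_pos: [0.5906, -0.049, 0.2419]
orientation: [[0.995, -0.099, 0.001], [-0.099, -0.995, -0.002], [0.001, 0.002, -1.0]]
force: [0.5, 0.4, 2.3]
gripper_width: 0.0141
grasp_force: 41.6
```

```bash
python3 s.py
```

```text
15.325 az -5.7 j6 1.472 tq [ 0.118 -0.061  0.077] F [0.5 0.4 2.3] tcp-C [-0.1  1.2 26.9] zt [ 0.001 -0.002 -1.   ] 0.0141
```

Request:
step_arm([
  [[0,0,0.01],[0,0,0],-1],
  [[0,0,0.02],[0,0,0.0001],-1],
  [[0,0,0.02],[0,0,0.0001],-1],
])

```text
time_s: 15.7
tcp_pos: [0.5906, -0.049, 0.2419]
orientation: [[0.975, -0.222, 0.001], [-0.222, -0.975, -0.002], [0.002, 0.001, -1.0]]
force: [0.1, 1.3, 3.4]
gripper_width: 0.0147
grasp_force: 41.7
```

```bash
python3 s.py
```

```text
15.7 az -12.8 j6 1.597 tq [ 0.144 -0.048  0.069] F [0.1 1.3 3.4] tcp-C [-0.1  1.2 26.9] zt [ 0.001 -0.002 -1.   ] 0.0147
```

Request:
step_arm([
  [[0,0,0.01],[0,0,0],-1],
  [[0,0,0.02],[0,0,0.0001],-1],
  [[0,0,0.02],[0,0,0.0001],-1],
])

```text
time_s: 16.08
tcp_pos: [0.5906, -0.049, 0.2419]
orientation: [[0.94, -0.342, 0.001], [-0.342, -0.94, -0.002], [0.002, 0.001, -1.0]]
force: [-0.4, 0.5, 3.8]
gripper_width: 0.0141
grasp_force: 41.8
```

```bash
python3 s.py
```

```text
16.075 az -20.0 j6 1.722 tq [ 0.156 -0.033  0.111] F [-0.4  0.5  3.8] tcp-C [-0.1  1.2 26.9] zt [ 0.001 -0.002 -1.   ] 0.0141
```

Request:
step_arm([
  [[0,0,0.01],[0,0,0],-1],
  [[0,0,0.02],[0,0,0.0001],-1],
  [[0,0,0.02],[0,0,0.0001],-1],
])

```text
time_s: 16.45
tcp_pos: [0.5907, -0.049, 0.2418]
orientation: [[0.889, -0.457, 0.001], [-0.457, -0.889, -0.002], [0.002, 0.001, -1.0]]
force: [0.2, 1.3, 6.0]
gripper_width: 0.0141
grasp_force: 41.9
```

```bash
python3 s.py
```

```text
16.45 az -27.2 j6 1.848 tq [0.164 0.007 0.054] F [0.2 1.3 6. ] tcp-C [-0.   1.2 26.8] zt [ 0.001 -0.002 -1.   ] 0.0141
```

Request:
step_arm([
  [[0,0,0.01],[0,0,0],-1],
  [[0,0,0.02],[0,0,0.0001],-1],
  [[0,0,0.02],[0,0,0.0001],-1],
])

```text
time_s: 16.82
tcp_pos: [0.5907, -0.049, 0.2418]
orientation: [[0.825, -0.565, 0.001], [-0.565, -0.825, -0.002], [0.002, 0.001, -1.0]]
force: [0.1, 0.7, 5.3]
gripper_width: 0.0144
grasp_force: 42.0
```

```bash
python3 s.py
```

```text
16.825 az -34.4 j6 1.974 tq [ 0.201 -0.048  0.074] F [0.1 0.7 5.3] tcp-C [-0.   1.2 26.8] zt [ 0.001 -0.002 -1.   ] 0.0144
```

Request:
step_arm([
  [[0,0,0.01],[0,0,0],-1],
  [[0,0,0.02],[0,0,0],-1],
  [[0,0,0.02],[0,0,0],-1],
])

```text
time_s: 17.2
tcp_pos: [0.5907, -0.049, 0.2418]
orientation: [[0.748, -0.664, 0.001], [-0.664, -0.748, -0.002], [0.002, 0.0, -1.0]]
force: [0.7, 2.0, 5.8]
gripper_width: 0.0145
grasp_force: 41.9
```

```bash
python3 s.py
```

```text
17.2 az -41.6 j6 2.099 tq [ 0.216 -0.001  0.088] F [0.7 2.  5.8] tcp-C [ 0.   1.2 26.8] zt [ 0.001 -0.002 -1.   ] 0.0145
```

Request:
step_arm([
  [[0,0,0.01],[0,0,0],-1],
  [[0,0,0.02],[0,0,0],-1],
  [[0,0,0.02],[0,0,0],-1],
])

```text
time_s: 17.58
tcp_pos: [0.5907, -0.049, 0.2418]
orientation: [[0.659, -0.753, 0.002], [-0.753, -0.659, -0.002], [0.002, 0.0, -1.0]]
force: [0.4, 0.0, 4.1]
gripper_width: 0.0141
grasp_force: 41.9
```

```bash
python3 s.py
python3 - <<'E'
from h import *
im=vision.capture("wrist");np.save("pics/w6.npy",im)
cv2.imwrite("pics/w6.png",cv2.resize(im[110:270,180:330,::-1],None,fx=3.7,fy=3.7,interpolation=cv2.INTER_CUBIC))
# bar azimuth: bright line mask of bar edges in w5 vs w6, measured by minAreaRect of grey pixels in world at z=.222
E
```

```text
17.575 az -48.8 j6 2.225 tq [ 0.222 -0.068  0.064] F [0.4 0.  4.1] tcp-C [ 0.   1.2 26.8] zt [ 0.002 -0.002 -1.   ] 0.0141
```

Request:
step_arm([
  [[0,0,0.01],[0,0,0],-1],
  [[0,0,0.02],[0,0,0.0001],-1],
  [[0,0,0.02],[0,0,0.0001],-1],
])

```text
time_s: 18.0
tcp_pos: [0.5908, -0.049, 0.2417]
orientation: [[0.559, -0.829, 0.002], [-0.829, -0.559, -0.002], [0.002, -0.0, -1.0]]
force: [0.1, 0.9, 6.0]
gripper_width: 0.0144
grasp_force: 42.0
```

```bash
python3 s.py
```

```text
18.0 az -56.0 j6 2.35 tq [0.205 0.025 0.102] F [0.1 0.9 6. ] tcp-C [ 0.1  1.2 26.7] zt [ 0.002 -0.002 -1.   ] 0.0144
```

Request:
step_arm([
  [[0,0,0.01],[0,0,0],-1],
  [[0,0,0.02],[0,0,0.0001],-1],
  [[0,0,0.02],[0,0,0.0001],-1],
])

```text
time_s: 18.38
tcp_pos: [0.5908, -0.049, 0.2417]
orientation: [[0.451, -0.892, 0.002], [-0.892, -0.451, -0.002], [0.002, -0.001, -1.0]]
force: [-0.5, 0.9, 6.6]
gripper_width: 0.0141
grasp_force: 41.9
```

```bash
python3 s.py
```

```text
18.375 az -63.2 j6 2.476 tq [ 0.122 -0.063  0.3  ] F [-0.5  0.9  6.6] tcp-C [ 0.1  1.2 26.7] zt [ 0.002 -0.002 -1.   ] 0.0141
```

View pics/w6.png

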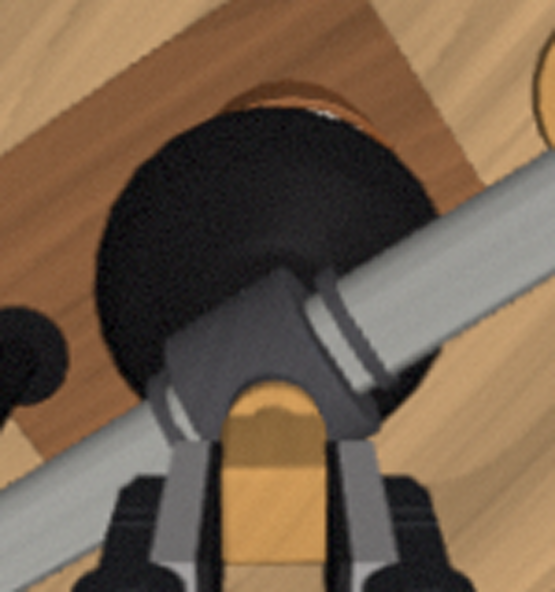

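The picture (taken before the last two steps) shows the brass head squarely in the pads with the collar upright. Torque has now jumped to 0.30 N m, so the shoulder is seating. I'll confirm with one small step.

Request:
step_arm([
  [[0,0,0.008],[0,0,0],-1],
  [[0,0,0.008],[0,0,0],-1],
])

```text
time_s: 18.62
tcp_pos: [0.5908, -0.049, 0.2417]
orientation: [[0.406, -0.914, 0.002], [-0.914, -0.406, -0.002], [0.002, -0.001, -1.0]]
force: [0.1, 0.2, 5.8]
gripper_width: 0.0147
grasp_force: 41.8
```

```bash
python3 s.py
```

```text
18.625 az -66.0 j6 2.526 tq [ 0.182 -0.048  0.441] F [0.1 0.2 5.8] tcp-C [ 0.1  1.2 26.7] zt [ 0.002 -0.002 -1.   ] 0.0147
```

Torque rises at the mount's stiffness, so the screw is home and tight. I'll ease the twist back, open and withdraw.

Request:
step_arm([
  [[0,0,-0.012],[0,0,0],-1],
  [[0,0,-0.023],[0,0,0],-1],
  [[0,0,-0.023],[0,0,0],-0.5],
  [[0,0,-0.023],[0,0,0],-0.2],
  [[0,0,-0.023],[0,0,0],-0.2],
])

```text
time_s: 19.25
tcp_pos: [0.59, -0.049, 0.2406]
orientation: [[0.531, -0.848, -0.0], [-0.848, -0.531, -0.002], [0.001, 0.001, -1.0]]
force: [0.0, -0.8, 0.9]
gripper_width: 0.0339
grasp_force: 0.0
```

```bash
python3 s.py
```

```text
19.25 az -58.0 j6 2.384 tq [ 0.019  0.006 -0.037] F [ 0.  -0.8  0.9] tcp-C [-0.7  1.2 25.6] zt [-0.    -0.002 -1.   ] 0.0339
```

Request:
step_arm([
  [[0,0,0],[0,0,-0.02],-0.2],
  [[0,0,0],[0,0,-0.05],-0.2],
  [[0,0,0],[0,0,-0.09],-0.2],
  [[0,0,0],[0,0,-0.12],-0.2],
  [[0,0,0],[0,0,-0.12],-0.2],
])

```text
time_s: 19.88
tcp_pos: [0.5918, -0.0492, 0.3637]
orientation: [[0.531, -0.848, 0.006], [-0.848, -0.531, -0.003], [0.006, -0.003, -1.0]]
force: [1.0, 0.5, -1.3]
gripper_width: 0.0339
grasp_force: 0.0
```

```bash
python3 s.py
python3 - <<'E'
from h import *
st=telemetry.sense();im=vision.capture("wrist");np.save("pics/w7.npy",im)
c=C0+.004*Z*0
P={l:proj("wrist",C0+.0525*(np.sin(l)*N+np.cos(l)*Z),st).round(1) for l in (-.1,0,.1)};print(P)
u,v=P[0].astype(int);print(u-75,v-70)
cv2.imwrite("pics/w7.png",cv2.resize(im[v-70:v+50,u-75:u+75,::-1],None,fx=5,fy=5,interpolation=cv2.INTER_CUBIC))
E
```

```text
19.875 az -58.0 j6 2.384 tq [0.027 0.006 0.018] F [ 1.   0.5 -1.3] tcp-C [  1.1   1.  148.7] zt [ 0.006 -0.003 -1.   ] 0.0339
{-0.1: array([251.3, 180.5]), 0: array([255.3, 184.6]), 0.1: array([259.2, 188.6])}
180 114
```

View pics/w7.png

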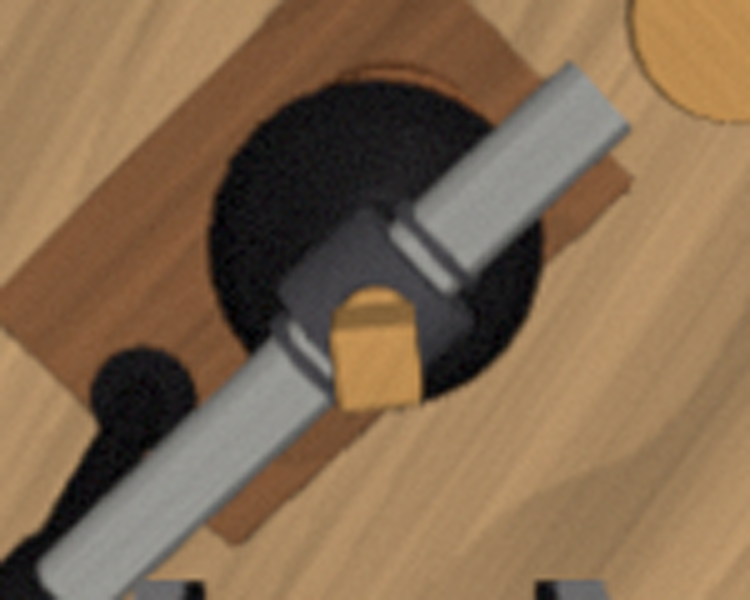

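The last view shows the screw free and the lamp back in place. The face centre is at about (255.4,187.2) px against (255.3,184.6) predicted, a lean of about 0.03 rad. Handing in.

```bash
python3 -c "
from bench import order; print(order.job_done())"
```

```text
the job is handed in; nothing more can be done
None
```

The lamp head is upright on the flat (lean about 0.03 rad in the last wrist view), the thumbscrew is tight, and the arm has let go and backed clear; the job is handed in, with no verdict returned.

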